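# Lock the crank shaft into a tile roller with its set screw

## Task

The crank of the clay tile roller is not locked to the roller. Swing the crank back over the top towards the robot until you feel the sprung set screw drop on to the shaft's flat, and let go of it there. Then take the T-handled hex key from its wooden stand, seat it in the set screw without leaning on it, turn it clockwise until the screw comes up firm, fully home on the flat (never force it down on the round of the shaft), and leave the key standing in the screw and the other things on the bench where they are.

Things in the scene. Friction and masses are not known exactly. Their poses are not given: they have to be found in the camera images.
- roller: Clay tile roller fixed to the bench: grey base 170 x 320 mm, two grey cheeks, aluminium roller 68 mm thick. Origin on the bench right under the set screw; z up; y along roller and shaft (roller at +y, crank at -y), x square to it, away from the robot. Shaft axis 110 mm above the bench. Dark hub 60 mm thick, y -25 to +25 mm. The cheek beside it starts at y = 36 mm, 148 mm high.
- boss_mouth (a point): Centre of the mouth of the upright round boss on the hub (46 mm outside), 166 mm above the bench. Its bore is a conical countersink, 29 mm wide at the mouth, narrowing to 20.6 mm at the face of the set screw 8 mm below; it guides the key.
- crank_grip (a point): Middle of the wooden crank grip, a round bar 16 mm thick, 56 mm long, parallel to the shaft and 65 mm from its axis, 103 mm to the -y side of the screw; the crank arm begins 28 mm from here towards +y. It moves round the shaft axis with the crank; its z axis points outwards along the crank arm. It can be gripped from above across the bar, which turns freely on its pin.
- crank_unit: Brass washer 42 mm wide beside the hub, fixed to the roller; origin on the shaft axis, 29 mm to the -y side of the screw. It carries the crank's shaft, which turns in the hub about y. The crank is clamped to its shaft at a different angle each time, so the crank's position does not tell where the flat is.
- shaft_mid (a point): Fixed point on the shaft axis in the gap between washer and crank, where the steel shaft (30 mm thick, one flat 18 mm wide along its whole length) can be seen. At the start the flat lies 0.8 to 1.6 rad past the top on the far (+x) side. Swinging the crank over the top towards -x brings it up; the crank arm then is anywhere from 0.1 rad before to 1.4 rad past vertical.
- screw_face (a point): Middle of the screw's top face. Feel of its sprung flat-ended nose at the crank grip: on the round of the shaft a jerky drag of 0 to 5 N; from some 0.5 rad before the middle of the flat it draws the crank forward (up to 8 N), fading to nothing at the middle; past the middle it holds the crank back, rising to 7 N or more. Let go within 0.15 rad of the middle is near enough; tightening clamps it there.
- lockscrew: Upright set screw, 33 mm wide, in the boss. Origin in the middle of its top face, 158 mm above the bench at the start. It goes down 1.9 mm per rad of clockwise turn (from above): 2.85 mm, 1.5 rad, to a hard stop. With the flat facing it this takes about 0.3 N m, rising steeply at the stop; on the round its nose jams from about 1 mm down and it must not be forced (above 0.4 N m). It stays as left. The frame does not turn.
- key: T-handled hex key, about 0.28 kg, upright in its stand: origin at the tip, z up towards the handle. Hex shank 17 mm across flats, two of them square to the key's x; tip tapered over 1.5 mm; crossbar 16 mm thick, 100 mm long along x; at its middle a black block 28 (x) x 24 (y) x 26 mm high, centred 94 mm above the tip.
- key_tip (a point): The key's tip, on its axis. It fits the screw's hex socket: 18 mm across flats, 12 mm deep, chamfered mouth (turned wrongly, the key stops 5 to 6 mm down). The socket's angle about the vertical differs each time and is not reported: look, or turn the key lightly pressed until it drops in (every 60 degrees).
- key_grip (a point): Centre of the key's black block, 94 mm above the tip.
- key_stand: Fixed dark wooden block 75 x 75 x 45 mm with an upright 20.7 mm hole 30 mm deep, in which the key stands; origin under its middle.
- mug: Bystander: stoneware mug, 80 mm wide, 90 mm high; origin under its middle.
- slip_pot: Bystander: lidded slip pot, 80 mm wide, 75 mm high; origin under its middle.
- rib: Bystander: flat wooden potter's rib, 90 x 50 x 8 mm; origin under its middle.
Things that resemble listed ones, but are neither listed nor needed, are in the scene too. Of the things that look like the key, the middle-sized one is meant.

How it is judged:
By the outcome, as a careful person would: the job done as asked, in the order asked, and still so for the second after the job is handed in, with the robot touching nothing.
It also fails if it takes over 72 s, if anything falls off the work surface, if the arm or the gripper's body presses on something with over 40 N, if the wrist force passes 120 N, or if a joint passes its speed limit or range.

## Robot

A 7-joint arm with a two-finger parallel gripper is mounted at the origin on the work surface. World frame = base frame: x ahead of the robot, y to its left, z up, the work surface at z = 0. Lengths are in m, angles in rad, forces in N, time in s.
With the tool pointing down it reaches from about 0.425 to 0.875 m from the base axis. Payload 9.9 kg.
Tool frame: the origin (TCP) lies midway between the tips of the shut fingers; the grasp point (between the pads) lies behind it (r.grasp_offset is the x of the grasp point in the tool frame, in m); x points along the fingers, y is the direction in which the jaws open and shut, and the axes are right-handed (so a half turn about x gives the same grasp; the last joint's range is limited). The gripper opens to 85 mm and grips with 20 to 120 N. Pads are 22 mm wide; open, the fingers measure 114 mm over their backs; the gripper's body (76 mm by 85 mm) begins 54 mm behind the grasp point. The pads swing forward as they close: fully open they stand 13 mm farther back than shut.
Start: joints at [-1.375, 0.576, 0.025, 1.437, -0.015, 1.129, -0.057], TCP at [0.186, 0.649, 0.231] pointing down, gripper open.
Joint ranges: [-2.76, 2.76], [-0.34, 2.15], [-1.52, 1.57], [0.19, 2.46], [-1.09, 4.23], [0.17, 1.99], [-2.82, 2.82]. Speed limits (rad/s): [2.22, 2.22, 3.01, 3.01, 3.14, 3.14, 3.14].

## Interface

Orientations are given as [roll, pitch, yaw] about the fixed x, y, z axes, in that order (R = Rz(yaw) Ry(pitch) Rx(roll)).
In Python, from cell import r gives the robot as it stands.
- The arm moves only by the shell command python3 -m pendant 'ROWS' [FORCE]. ROWS is JSON, a list of rows, each a list of 7 numbers: the shift along the world's x, y, z in mm, then the turn, a rotation vector about the world's x, y, z in rad, then the finger opening in mm, from 0 to 85.4. A call has 1 to 12 rows; each row is the pose to reach, as a shift and turn from the pose commanded when the call began; what a row does not reach only later rows make up. A row lasts 1/12 s, in which the tool goes at most 41.7 mm and 7.16 degrees, less where a joint would pass 70% of its speed; a pose out of reach is approached as far as the arm can. A call with a gripper value outside its range is refused whole. The fingers move at their own pace and stop on an object; FORCE is the grip in N (left out, the last holds). Time passes only in rows, so rows that repeat a pose let the fingers close. It gives the time, the measured TCP pose, the force and the opening at its end, in the units of the state.
- r.get_obs(): the state, without advancing time (a new reading comes with each control period).
- r.get_image(name): name is "side" or "top"; returns a dict with "img" (480x640x3 uint8, red, green, blue), "z_map" (480x640 float32, m along the optical axis (not along the pixel's ray), 0 where there is no reading), "fx", "fy", "cx", "cy" (pixels), "k1" (the pictures are not rectified: a ray, as slopes to the right and down, at radius r is drawn at 1 + k1 r^2 times it, then the intrinsics apply), "R" (3x3) and "t" (3): a world point X has camera coordinates R X + t. Camera axes: x right, y down, z forward; pixel columns grow to the right and rows downward; lengths in m; the calibration is good to about 2 mm. A picture is of the moment at which its call begins.
- r.job_done(): hands the job in, once; it reports no verdict.
The state is a dict: "time_s": time; "joint_positions": joint angles; "joint_velocities": joint speeds; "joint_efforts": joint torques, N m; "tool_pos": TCP position; "ee_rot": TCP orientation; "ft_force": force on the tool from outside, world axes, zero at the start; "ft_torque": the same for the moment, N m; "width": finger opening in m.
Only numpy, scipy, OpenCV 4.12 (cv2) and the standard library are available. Lean on these libraries where they do the work, as an engineer would, in place of code of your own. Each camera call takes 0.05 s, during which the arm holds its last target.

## Working session

There is one attempt and no reset: what is moved stays moved. The work goes in short steps, Python scripts to look and compute and a shell command to move; the robot and the scene stay as the last step left them, time stands still between calls to the robot, and variables do not carry over. Pictures are saved under pics/ and viewed, and the job is handed in when it is done.

```bash
ls; mkdir -p pics; python3 - <<'E'
from cell import r
import cv2,numpy as np
o=r.get_obs()
for k,v in o.items(): print(k,v)
print(r.grasp_offset)
for n in("side","top"):
    d=r.get_image(n); cv2.imwrite(f"pics/{n}0.png",d["img"][:,:,::-1]); np.savez(f"pics/{n}0.npz",**d)
    print(n,d["fx"],d["fy"],d["cx"],d["cy"],d["k1"],d["R"],d["t"], -d["R"].T@d["t"])
E
```

```text
pics
time_s 0.0
joint_positions [-1.37479213  0.57651669  0.0248369   1.43793267 -0.01498136  1.12900659
 -0.05649381]
joint_velocities [-0.00052503  0.00055558  0.00054176  0.00104255  0.00032465  0.00086515
 -0.00079628]
joint_efforts [ 4.95087643e-04 -7.65766025e+01  2.25061521e+00 -2.85959852e+01
  1.53726112e-02  1.29060136e-02  1.15580454e-05]
tool_pos [0.1862811  0.64829961 0.23044418]
ee_rot [-1.51091455  1.56911752 -1.79066478]
ft_force [-0.21251832 -0.49076207 -0.77357909]
ft_torque [-0.00115512  0.01558557  0.00683311]
width 0.08512769998821852
-0.0187
side 446.1865975059682 446.1865975059682 313.3926625230579 239.59102849800377 -0.0953783139941429 [[ 0.8798223  -0.47502786 -0.01616298]
 [-0.28058705 -0.49164002 -0.8243549 ]
 [ 0.38364518  0.72982095 -0.56584252]] [-0.44284984  0.20816744  0.95399179] [ 0.0820439  -0.80426576  0.70425519]
top 464.1002807363216 464.1002807363216 320.5644126594802 241.3471592247334 -0.0326274137755483 [[ 0.02958851 -0.99956084 -0.00162772]
 [-0.98793105 -0.02899647 -0.15215598]
 [ 0.15204196  0.00611015 -0.98835515]] [-0.043293    0.47544651  1.0274803 ] [ 0.31476922 -0.03576577  1.08778701]
```

View pics/side0.png

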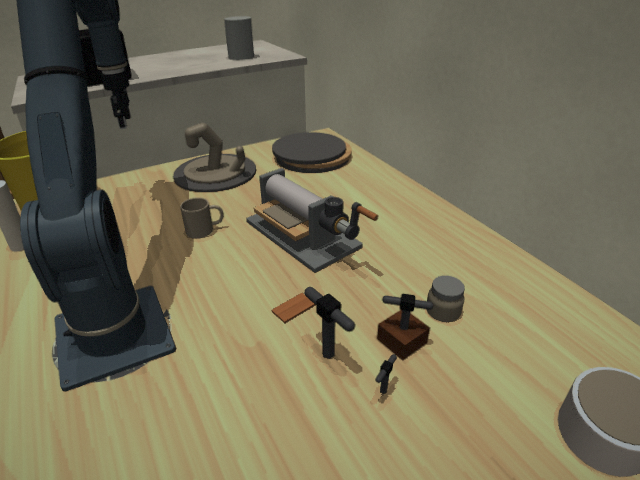

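View pics/top0.png

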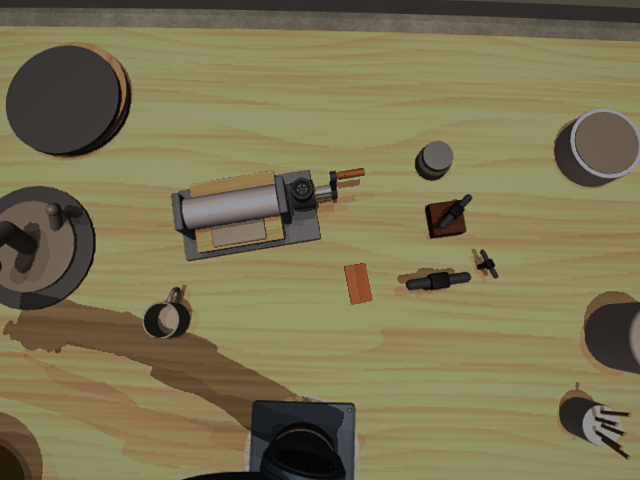

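The key in the wooden stand at top (455,212) is the middle-sized one. The roller's boss is at top (302,188), and the crank grip is at (350,173), pointing away from the hub. I'll measure these next.

```bash
cat > h.py <<'E'
import numpy as np,cv2
from cell import r
def load(f): return dict(np.load(f))
def snap(n,tag,box=None,s=4):
    d=r.get_image(n); np.savez(f"pics/{n}{tag}.npz",**d)
    crop(d,f"pics/{n}{tag}.png",box,s); return d
def crop(d,f,box=None,s=4):
    im=d["img"][:,:,::-1]
    if box: x0,y0,x1,y1=box; im=cv2.resize(im[y0:y1,x0:x1],None,fx=s,fy=s,interpolation=cv2.INTER_CUBIC)
    cv2.imwrite(f,im)
def K(d): return np.array([[d["fx"],0,d["cx"]],[0,d["fy"],d["cy"]],[0,0,1.]])
def D(d): return np.array([float(d["k1"]),0,0,0,0])
def und(d,p): return cv2.undistortPoints(np.array(p,float).reshape(-1,1,2),K(d),D(d)).reshape(-1,2)
def cloud(d):
    v,u=np.mgrid[0:480,0:640]; n=und(d,np.stack([u,v],-1).reshape(-1,2)); z=d["z_map"].reshape(-1,1)
    c=np.hstack([n,np.ones_like(z)])*z; W=(c-d["t"])@d["R"]; W[z[:,0]==0]=np.nan
    return W.reshape(480,640,3)
def atz(d,p,z):
    n=und(d,p); ray=np.hstack([n,np.ones((len(n),1))])@d["R"]; C=-d["R"].T@d["t"]
    return C+ray*((z-C[2])/ray[:,2])[:,None]
def proj(d,X):
    return cv2.projectPoints(np.array(X,float).reshape(-1,1,3),cv2.Rodrigues(d["R"])[0],d["t"],K(d),D(d))[0].reshape(-1,2)
E
python3 - <<'E'
from h import *
d=load("pics/top0.npz");s=load("pics/side0.npz")
crop(d,"pics/t_r.png",(230,130,390,250),5); crop(s,"pics/s_r.png",(290,170,400,270),7)
crop(d,"pics/t_k.png",(400,170,500,270),6); crop(s,"pics/s_k.png",(340,270,480,370),5)
W=cloud(d)
print("stand/keys",W[212,455],W[230,435],W[281,440],W[264,486])
print("boss",W[188,302],W[176,302],"grip",W[173,350],W[174,340],W[171,360],"base",W[230,310])
for n,p in dict(pot=(434,158),mug=(166,320),rib=(357,284)).items(): print(n,W[p[1],p[0]])
E
```

```text
stand/keys [ 0.53524692 -0.31463965  0.12093975] [ 0.50885523 -0.28968522  0.04624863] [ 0.38523863 -0.27444188  0.14727327] [ 0.43092211 -0.39492714  0.07441307]
boss [0.57199971 0.01232762 0.14358013] [0.63687697 0.01998865 0.01411072] grip [ 0.59721402 -0.08580483  0.1768675 ] [ 0.59312117 -0.06537816  0.18137368] [ 0.60060469 -0.10571812  0.18142017] base [ 0.50657673 -0.00344907  0.01184729]
pot [ 0.67103905 -0.28266322  0.07223783]
mug [0.28690134 0.32312771 0.00372919]
rib [ 0.38326178 -0.11669974  0.00696398]
```

View pics/t_r.png

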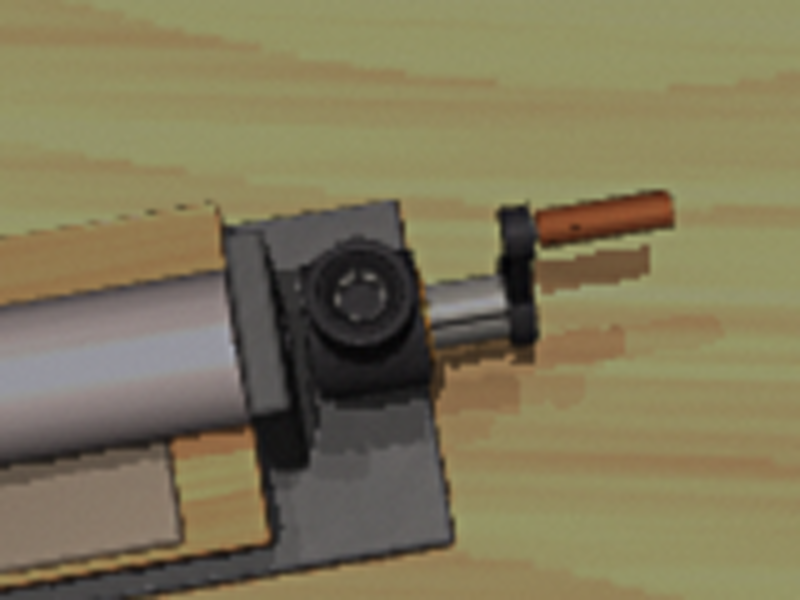

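View pics/s_r.png

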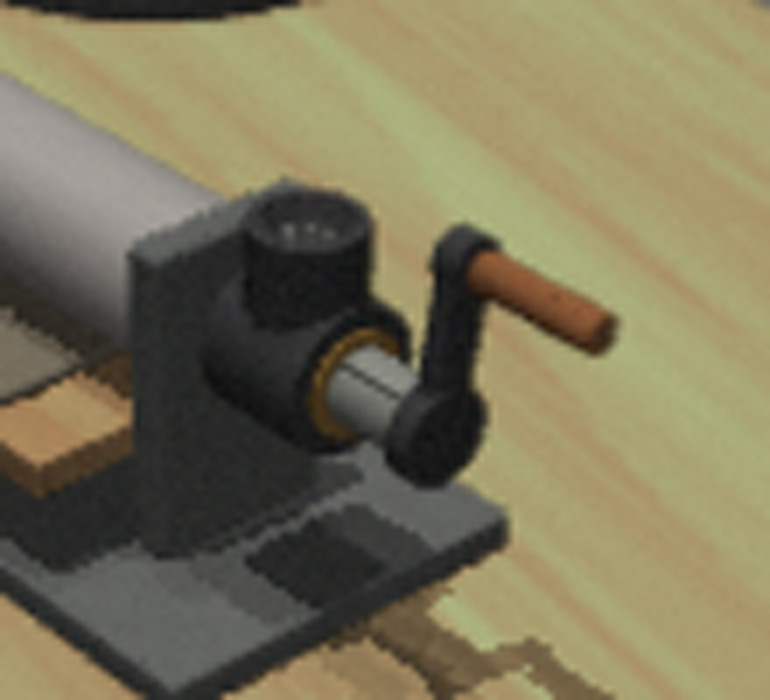

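View pics/t_k.png

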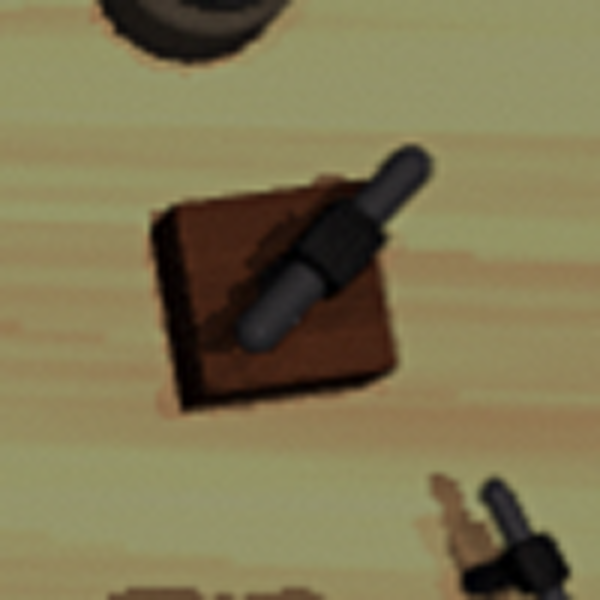

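View pics/s_k.png

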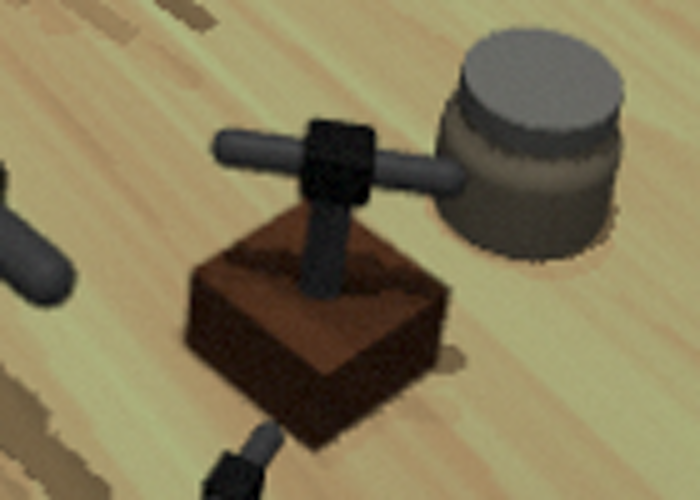

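```bash
python3 - <<'E'
from h import *
d=load("pics/top0.npz");s=load("pics/side0.npz")
def tri(pt,ps):
    A=[];b=[]
    for c,p in((d,pt),(s,ps)):
        n=und(c,[p])[0]
        for i in(0,1):
            A.append(c["R"][i]-n[i]*c["R"][2]); b.append(n[i]*c["t"][2]-c["t"][i])
    x,res,_,_=np.linalg.lstsq(np.array(A),np.array(b),rcond=None); return x,res
print("boss z.166",atz(d,[(230+360/5,130+293/5)],.166),atz(s,[(290+308/7,170+222/7)],.166))
print(tri((230+360/5,130+293/5),(290+308/7,170+222/7)))
b=atz(d,[(320.4,239),(309.6,170.6),(187,260)],.0118);print("base",b)
e=b[1]-b[0];print("len",np.linalg.norm(e),"yaw from e",np.arctan2(e[1],e[0]));e=b[2]-b[0];print(np.linalg.norm(e),np.arctan2(e[1],e[0])-np.pi/2)
# grip ends
g1=tri((230+538/5,130+227/5),(290+480/7,170+270/7));g2=tri((230+672/5,130+208/5),(290+602/7,170+330/7));print("grip",g1,g2)
# key block
for z in(.124,): print("key",atz(d,[(400+345/6,170+243/6)],.122),atz(s,[(340+340/5,270+160/5)],.109))
print(tri((400+346/6,170+240/6),(340+340/5,270+125/5)))
Wt=cloud(d);
a=atz(d,[(400+255/6,170+335/6),(400+412/6,170+160/6)],.109);print("bar",a,np.arctan2(*(a[1]-a[0])[1::-1]))
st=atz(d,[(400+175/6,170+205/6),(400+368/6,170+180/6),(400+398/6,170+370/6),(400+203/6,170+392/6)],.045);print("stand top",st,st.mean(0))
# block top pixels
u,v=455,208
sub=Wt[200:222,445:470].reshape(-1,3);m=sub[:,2]>.115;print(m.sum(),sub[m].mean(0),sub[:,2].max())
E
```

```text
boss z.166 [[0.56462681 0.01114013 0.166     ]] [[0.5678435  0.00833416 0.166     ]]
(array([0.56686991, 0.01045026, 0.16467635]), array([7.90499602e-06]))
base [[ 0.48585318 -0.0285631   0.0118    ]
 [ 0.65153266  0.00232663  0.0118    ]
 [ 0.42700578  0.28183569  0.0118    ]]
len 0.16853445699818154 yaw from e 0.18432639204936324
0.31592788033568747 0.1873627570647547
grip (array([ 0.59261649, -0.06101144,  0.17467246]), array([6.44897696e-07])) (array([ 0.60238197, -0.11567397,  0.17712724]), array([4.59701252e-06]))
key [[ 0.53844091 -0.31974233  0.122     ]] [[ 0.54402196 -0.31849487  0.109     ]]
(array([ 0.53930828, -0.31877403,  0.12892747]), array([4.4539973e-06]))
bar [[ 0.50674263 -0.29063376  0.109     ]
 [ 0.57296482 -0.34847336  0.109     ]] -0.7179328315509091
stand top [[ 0.56922349 -0.27703229  0.045     ]
 [ 0.58138882 -0.35170688  0.045     ]
 [ 0.50735513 -0.36188334  0.045     ]
 [ 0.49664209 -0.28721729  0.045     ]] [ 0.53865238 -0.31945995  0.045     ]
193 [ 0.53958552 -0.31823188  0.11966888] nan
```

```bash
python3 - <<'E'
from h import *
d=load("pics/top0.npz");s=load("pics/side0.npz")
c,sn=np.cos(.185),np.sin(.185);X=np.array([c,sn,0]);Y=np.array([-sn,c,0]);Z=np.array([0,0,1.]);O=np.array([.566,.0103,0])
for n,dd,x0,y0,k in(("t",d,230,130,5),("s",s,290,170,7)):
  for y in(-.035,-.045,-.055):
    for a in np.arange(-1.8,1.9,.2):
        p=proj(dd,O+Y*y+Z*.11+.015*(np.sin(a)*X+np.cos(a)*Z))[0]
        print(n,y,round(a,1),((p-[x0,y0])*k).round(0)) if y==-.045 else 0
for n,dd,b in(("t",d,(285,165,345,210)),("s",s,(325,205,365,245))): crop(dd,f"pics/sh_{n}.png",b,13)
E
```

```text
t -0.045 -1.8 [475. 343.]
t -0.045 -1.6 [475. 342.]
t -0.045 -1.4 [475. 340.]
t -0.045 -1.2 [475. 336.]
t -0.045 -1.0 [475. 332.]
t -0.045 -0.8 [474. 326.]
t -0.045 -0.6 [473. 320.]
t -0.045 -0.4 [472. 313.]
t -0.045 -0.2 [471. 306.]
t -0.045 -0.0 [470. 299.]
t -0.045 0.2 [469. 293.]
t -0.045 0.4 [468. 287.]
t -0.045 0.6 [467. 282.]
t -0.045 0.8 [466. 278.]
t -0.045 1.0 [466. 276.]
t -0.045 1.2 [465. 274.]
t -0.045 1.4 [465. 274.]
t -0.045 1.6 [465. 276.]
t -0.045 1.8 [465. 278.]
s -0.045 -1.8 [353. 433.]
s -0.045 -1.6 [352. 426.]
s -0.045 -1.4 [353. 419.]
s -0.045 -1.2 [354. 411.]
s -0.045 -1.0 [358. 403.]
s -0.045 -0.8 [362. 395.]
s -0.045 -0.6 [367. 388.]
s -0.045 -0.4 [373. 382.]
s -0.045 -0.2 [379. 377.]
s -0.045 -0.0 [385. 373.]
s -0.045 0.2 [391. 371.]
s -0.045 0.4 [398. 370.]
s -0.045 0.6 [403. 371.]
s -0.045 0.8 [408. 374.]
s -0.045 1.0 [411. 377.]
s -0.045 1.2 [414. 383.]
s -0.045 1.4 [416. 389.]
s -0.045 1.6 [416. 396.]
s -0.045 1.8 [415. 403.]
```

View pics/sh_t.png

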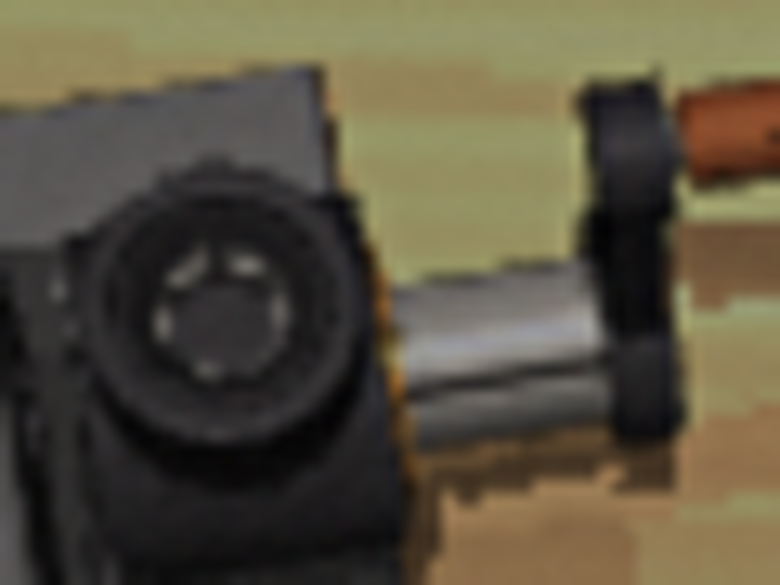

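View pics/sh_s.png

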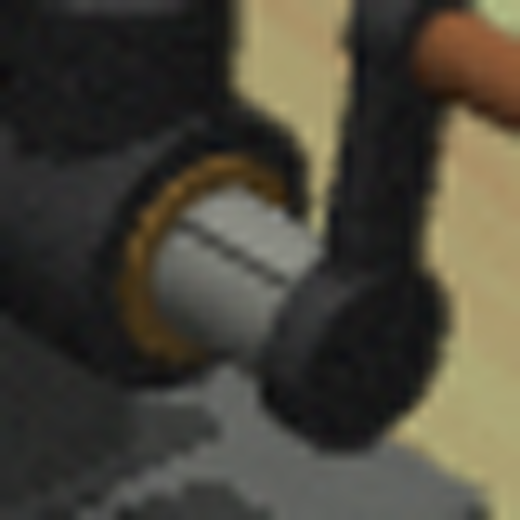

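```bash
cat >> h.py <<'E'
from scipy.spatial.transform import Rotation as Rn
c_,s_=np.cos(.185),np.sin(.185);RX=np.array([c_,s_,0]);RY=np.array([-s_,c_,0]);O=np.array([.566,.0103,0])
def st():
    o=r.get_obs(); R=Rn.from_euler("xyz",o["ee_rot"]); M=R.as_matrix()
    print("t",round(o["time_s"],2),"tcp",(o["tool_pos"]*1000).round(1),"w",round(o["width"]*1000,1))
    print("xt",M[:,0].round(3),"yt",M[:,1].round(3),"yaw_y",round(np.arctan2(M[1,1],M[0,1]),3))
    f=o["ft_force"];print("F",f.round(2),"Froller",[round(f@RX,2),round(f@RY,2),round(f[2],2)],"T",o["ft_torque"].round(3),"q7",o["joint_positions"].round(2))
    return o,M
def grip(phi): return O+RY*-.103+RX*.065*np.sin(phi)+np.array([0,0,.11+.065*np.cos(phi)])
E
python3 - <<'E'
from h import *
st(); print(grip(.2))
E
```

```text
t 0.1 tcp [186.3 648.4 230.5] w 85.5
xt [-0.    -0.001 -1.   ] yt [ 0.276  0.961 -0.002] yaw_y 1.291
F [ 0.17 -0.42  0.27] Froller [np.float64(0.09), np.float64(-0.44), np.float64(0.27)] T [-0.049 -0.019  0.04 ] q7 [-1.37  0.58  0.02  1.44 -0.02  1.13 -0.06]
[ 0.59763965 -0.08856704  0.17370433]
```

```bash
python3 -m pendant '[[20,-40,40,0,0,0,85],[412,-737,60,0,0,-1.106,85],[412,-737,60,0,0,-1.106,85],[412,-737,60,0,0,-1.106,85],[412,-737,60,0,0,-1.106,85],[412,-737,60,0,0,-1.106,85],[412,-737,60,0,0,-1.106,85],[412,-737,60,0,0,-1.106,85],[412,-737,60,0,0,-1.106,85],[412,-737,60,0,0,-1.106,85],[412,-737,60,0,0,-1.106,85],[412,-737,60,0,0,-1.106,85]]' 20; python3 -c "
from h import *
st()"
```

```text
time_s: 1.1
tool_pos: [0.4248, 0.2198, 0.2773]
ee_rot: [-1.809, 1.571, 3.089]
ft_force: [0.5, 1.0, -0.2]
width: 0.0849
t 1.1 tcp [424.8 219.8 277.3] w 84.9
xt [-0.  0. -1.] yt [ 0.983  0.184 -0.   ] yaw_y 0.185
F [ 0.51  0.96 -0.21] Froller [np.float64(0.68), np.float64(0.85), np.float64(-0.21)] T [ 0.014 -0.025  0.015] q7 [-0.9   0.26  0.42  1.87 -0.12  1.04 -0.25]
```

```bash
python3 -m pendant '[[168,-300,-10,0,0,0,85],[168,-300,-10,0,0,0,85],[168,-300,-10,0,0,0,85],[168,-300,-10,0,0,0,85],[168,-300,-10,0,0,0,85],[168,-300,-10,0,0,0,85],[168,-300,-10,0,0,0,85],[168,-300,-10,0,0,0,85],[168,-300,-10,0,0,0,85],[168,-300,-10,0,0,0,85],[168,-300,-10,0,0,0,85]]' 20; python3 -c "
from h import *
st()
snap('top','1',(230,100,390,220),5)"
```

```text
time_s: 2.02
tool_pos: [0.5921, -0.0787, 0.2665]
ee_rot: [-1.89, 1.569, 3.006]
ft_force: [-0.1, 0.8, 0.0]
width: 0.0849
t 2.02 tcp [592.1 -78.7 266.5] w 84.9
xt [-0.001  0.    -1.   ] yt [ 0.983  0.182 -0.001] yaw_y 0.183
F [-0.13  0.85  0.  ] Froller [np.float64(0.03), np.float64(0.86), np.float64(0.0)] T [ 0.031 -0.02  -0.001] q7 [-0.25  0.47  0.48  1.61 -0.23  1.12  0.47]
```

View pics/top1.png

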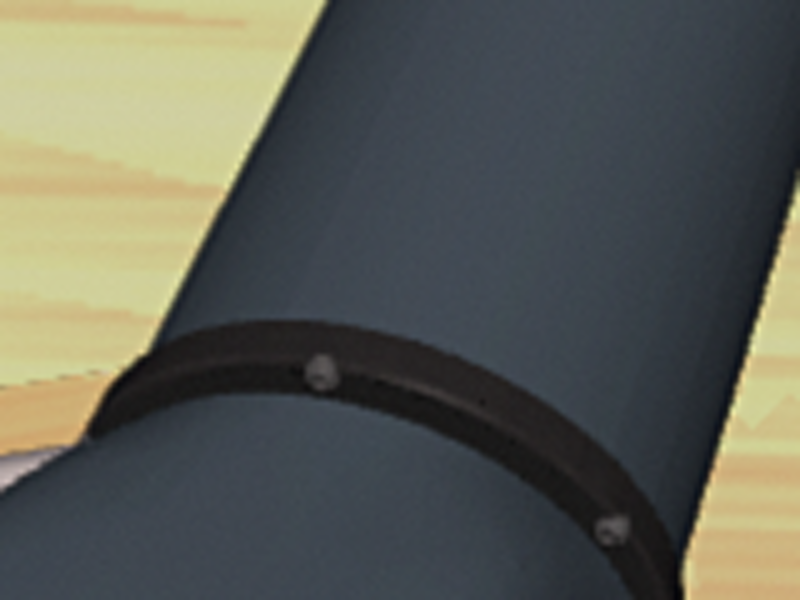

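The arm hides the crank in the top view, so I'll use the side camera and the feel. Next I descend and grip.

```bash
python3 -m pendant '[[5,-10,-20,0,0,0,50],[5,-10,-50,0,0,0,50],[5,-10,-80,0,0,0,50],[5,-10,-110,0,0,0,50],[5,-10,-110,0,0,0,50],[5,-10,-110,0,0,0,50]]' 25; python3 -c "
from h import *
st()
snap('side','1',(270,130,430,250),5)"
```

```text
time_s: 2.57
tool_pos: [0.5965, -0.0864, 0.1568]
ee_rot: [-2.049, 1.568, 2.851]
ft_force: [0.5, -0.8, 0.3]
width: 0.0499
t 2.57 tcp [596.5 -86.4 156.8] w 49.9
xt [-0.003  0.001 -1.   ] yt [ 0.983  0.186 -0.003] yaw_y 0.187
F [ 0.54 -0.79  0.26] Froller [np.float64(0.38), np.float64(-0.88), np.float64(0.26)] T [-0.026  0.019  0.034] q7 [-0.2   0.58  0.43  1.74 -0.3   0.89  0.54]
```

View pics/side1.png

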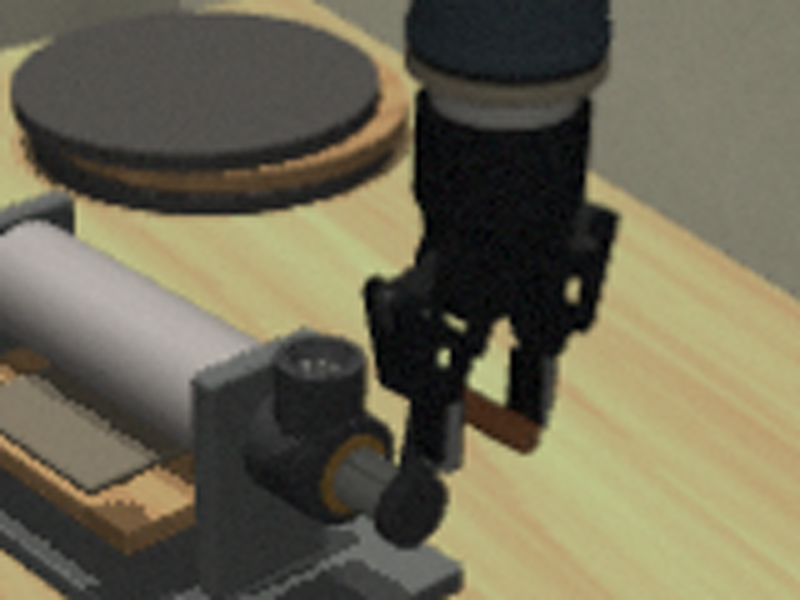

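The side view shows the fingers straddling the wooden grip, which is at about (505,425) in the crop. Closing now.

```bash
python3 -m pendant '[[0,-1,-2,0,0,0,8],[0,-1,-2,0,0,0,8],[0,-1,-2,0,0,0,8],[0,-1,-2,0,0,0,8],[0,-1,-2,0,0,0,8],[0,-1,-2,0,0,0,8]]' 25; python3 -c "
from h import *
o,M=st()
p=o['tool_pos']+np.array([0,0,.0187]);print((p-O)@RX*1e3,(p-O)@RY*1e3,p[2]*1e3, np.arctan2((p-O)@RX,p[2]-.11))"
```

```text
time_s: 3.12
tool_pos: [0.5985, -0.0895, 0.1565]
ee_rot: [1.339, 1.568, -0.047]
ft_force: [1.2, 0.3, 6.6]
width: 0.0148
t 3.12 tcp [598.5 -89.5 156.5] w 14.8
xt [ 0.003 -0.    -1.   ] yt [0.983 0.184 0.003] yaw_y 0.185
F [1.18 0.28 6.64] Froller [np.float64(1.21), np.float64(0.06), np.float64(6.64)] T [ 0.147 -0.223  0.121] q7 [-0.2   0.58  0.43  1.74 -0.3   0.88  0.55]
13.61918316985988 -104.12273406391239 175.21159730187878 0.20588670816699217
```

```bash
cat >> h.py <<'E'
def ck():
    o=r.get_obs();p=o['tool_pos']+np.array([0,0,.0187]);x=(p-O)@RX;z=p[2]-.11;phi=np.arctan2(x,z)
    f=o['ft_force'];fx=f@RX
    print("t %.2f phi %.3f rad %.1f y %.1f F fwd %.2f out %.2f y %.2f w %.1f"%(o['time_s'],phi,np.hypot(x,z)*1e3,(p-O)@RY*1e3,-fx*np.cos(phi)+f[2]*np.sin(phi),fx*np.sin(phi)+f[2]*np.cos(phi),f@RY,o['width']*1e3))
E
python3 -m pendant '[[-3,-0.6,2,0,0,0,8],[-6.3,-1.2,2.3,0,0,0,8],[-9.5,-1.8,2.5,0,0,0,8],[-12.7,-2.4,2.6,0,0,0,8],[-12.7,-2.4,2.6,0,0,0,8]]' >/dev/null; python3 -c "
from h import *
ck()"
python3 -m pendant '[[-3.2,-0.6,0,0,0,0,8],[-6.4,-1.2,-0.3,0,0,0,8],[-6.4,-1.2,-0.3,0,0,0,8]]' >/dev/null; python3 -c "
from h import *
ck()"
```

```text
t 3.53 phi -0.018 rad 66.5 y -103.9 F fwd -1.22 out -2.56 y -1.70 w 14.7
t 3.78 phi -0.118 rad 66.3 y -104.0 F fwd 2.92 out -5.12 y -2.24 w 14.9
```

```bash
python3 -m pendant '[[-3.2,-0.6,-1.2,0,0,0,8],[-6.3,-1.2,-2,0,0,0,8],[-6.3,-1.2,-2,0,0,0,8],[-6.3,-1.2,-2,0,0,0,8]]' >/dev/null; python3 -c "
from h import *
ck()"
python3 -m pendant '[[-3.1,-0.6,-0.8,0,0,0,8],[-6.2,-1.2,-1.6,0,0,0,8],[-6.2,-1.2,-1.6,0,0,0,8],[-6.2,-1.2,-1.6,0,0,0,8]]' >/dev/null; python3 -c "
from h import *
ck()"
```

```text
t 4.12 phi -0.199 rad 65.8 y -104.1 F fwd -2.28 out -0.92 y -2.02 w 14.8
t 4.45 phi -0.324 rad 65.5 y -104.1 F fwd 3.32 out -3.32 y -4.25 w 15.0
```

```bash
python3 -m pendant '[[-3,-0.6,-1.1,0,0,0,8],[-6,-1.1,-2.2,0,0,0,8],[-6,-1.1,-2.2,0,0,0,8],[-6,-1.1,-2.2,0,0,0,8]]' >/dev/null; python3 -c "
from h import *
ck()"
python3 -m pendant '[[-2.9,-0.5,-1.4,0,0,0,8],[-5.8,-1.1,-2.9,0,0,0,8],[-5.8,-1.1,-2.9,0,0,0,8],[-5.8,-1.1,-2.9,0,0,0,8]]' >/dev/null; python3 -c "
from h import *
ck()"
```

```text
t 4.78 phi -0.393 rad 65.5 y -104.1 F fwd -1.30 out -4.67 y -3.93 w 15.4
t 5.12 phi -0.483 rad 65.2 y -104.1 F fwd -2.72 out -6.93 y -3.79 w 14.9
```

```bash
python3 -m pendant '[[-2.4,-0.8,-2.4,0,0,0,8],[-4.9,-1.5,-4.3,0,0,0,8],[-4.9,-1.5,-4.3,0,0,0,8],[-4.9,-1.5,-4.3,0,0,0,8]]' >/dev/null; python3 -c "
from h import *
ck()"
python3 -m pendant '[[-2.5,-0.5,-1.9,0,0,0,8],[-5.1,-1,-3.9,0,0,0,8],[-5.1,-1,-3.9,0,0,0,8],[-5.1,-1,-3.9,0,0,0,8]]' >/dev/null; python3 -c "
from h import *
ck()"
```

```text
t 5.45 phi -0.604 rad 64.6 y -104.3 F fwd -0.93 out -3.30 y -2.45 w 15.5
t 5.78 phi -0.723 rad 64.6 y -104.3 F fwd 3.55 out -11.04 y -4.38 w 15.0
```

```bash
python3 -m pendant '[[-1.5,-0.3,-3,0,0,0,8],[-3.8,-0.7,-5.5,0,0,0,8],[-3.8,-0.7,-5.5,0,0,0,8],[-3.8,-0.7,-5.5,0,0,0,8]]' >/dev/null; python3 -c "
from h import *
ck()"
python3 -m pendant '[[-2.1,-0.4,-2.4,0,0,0,8],[-4.2,-0.8,-4.9,0,0,0,8],[-4.2,-0.8,-4.9,0,0,0,8],[-4.2,-0.8,-4.9,0,0,0,8]]' >/dev/null; python3 -c "
from h import *
ck()"
```

```text
t 6.12 phi -0.819 rad 63.8 y -104.5 F fwd 1.95 out 0.98 y -4.02 w 14.7
t 6.45 phi -0.915 rad 63.5 y -104.6 F fwd 1.77 out 0.27 y -3.26 w 14.9
```

```bash
python3 -m pendant '[[-1.9,-0.4,-2.6,0,0,0,8],[-3.7,-0.7,-5.3,0,0,0,8],[-3.7,-0.7,-5.3,0,0,0,8],[-3.7,-0.7,-5.3,0,0,0,8],[-3.7,-0.7,-5.3,0,0,0,8]]' >/dev/null; python3 -c "
from h import *
ck()
snap('side','2',(310,180,390,240),10)"
```

```text
t 6.87 phi -1.016 rad 63.3 y -104.6 F fwd 4.89 out -2.45 y -4.51 w 14.7
```

View pics/side2.png

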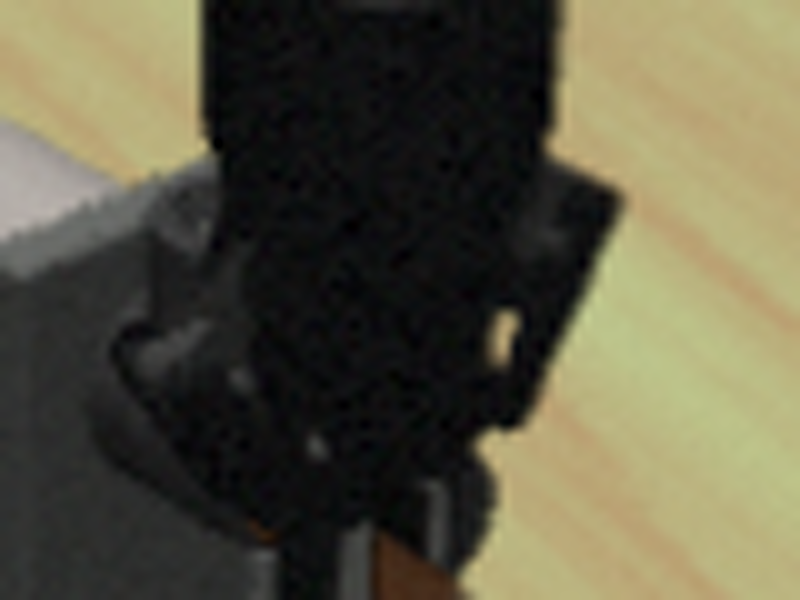

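```bash
python3 -m pendant '[[-1.6,-0.3,-2.8,0,0,0,8],[-3.1,-0.6,-5.6,0,0,0,8],[-3.1,-0.6,-5.6,0,0,0,8],[-3.1,-0.6,-5.6,0,0,0,8]]' >/dev/null; python3 -c "
from h import *
ck()"
python3 -m pendant '[[-1.3,-0.2,-3,0,0,0,8],[-2.6,-0.5,-6,0,0,0,8],[-2.6,-0.5,-6,0,0,0,8],[-2.6,-0.5,-6,0,0,0,8]]' >/dev/null; python3 -c "
from h import *
ck()"
```

```text
t 7.25 phi -1.111 rad 63.1 y -104.6 F fwd 1.53 out -2.17 y -4.58 w 14.6
t 7.58 phi -1.213 rad 62.9 y -104.6 F fwd -1.98 out -2.78 y -4.12 w 14.9
```

```bash
python3 -m pendant '[[-1,-0.2,-3,0,0,0,8],[-1.9,-0.4,-6.1,0,0,0,8],[-1.9,-0.4,-6.1,0,0,0,8],[-1.9,-0.4,-6.1,0,0,0,8]]' >/dev/null; python3 -c "
from h import *
ck()"
```

```text
t 7.92 phi -1.316 rad 62.7 y -104.7 F fwd -1.41 out -3.80 y -4.69 w 14.9
```

```bash
python3 -m pendant '[[-0.8,-0.1,-3.2,0,0,0,8],[-0.8,-0.1,-3.2,0,0,0,8]]' >/dev/null; python3 -c "
from h import *
ck()"
python3 -m pendant '[[-0.6,-0.1,-3.2,0,0,0,8],[-0.6,-0.1,-3.2,0,0,0,8]]' >/dev/null; python3 -c "
from h import *
ck();st()"
```

```text
t 8.08 phi -1.369 rad 62.7 y -104.6 F fwd -3.61 out -3.33 y -4.22 w 15.1
t 8.25 phi -1.419 rad 62.6 y -104.7 F fwd -2.08 out -3.44 y -4.81 w 15.4
t 8.25 tcp [ 524.5 -104.   100.7] w 15.4
xt [ 0.002 -0.    -1.   ] yt [0.983 0.184 0.002] yaw_y 0.185
F [ 4.54 -4.04  1.54] Froller [np.float64(3.72), np.float64(-4.81), np.float64(1.54)] T [-0.676 -1.018  0.013] q7 [-0.15  0.56  0.39  1.98 -0.33  0.66  0.64]
```

```bash
python3 -m pendant '[[-0.4,-0.1,-3.2,0,0,0,8],[-0.4,-0.1,-3.2,0,0,0,8]]' >/dev/null; python3 -c "
from h import *
ck()"
python3 -m pendant '[[-0.3,-0.1,-3.2,0,0,0,8],[-0.3,-0.1,-3.2,0,0,0,8]]' >/dev/null; python3 -c "
from h import *
ck()"
python3 -m pendant '[[-0.1,0,-3.2,0,0,0,8],[-0.1,0,-3.2,0,0,0,8]]' >/dev/null; python3 -c "
from h import *
ck()"
```

```text
t 8.42 phi -1.470 rad 62.5 y -104.7 F fwd -4.10 out -3.15 y -4.33 w 15.2
t 8.58 phi -1.519 rad 62.4 y -104.6 F fwd -7.46 out -2.87 y -3.34 w 14.9
t 8.75 phi -1.568 rad 62.4 y -104.6 F fwd -6.18 out -3.94 y -2.65 w 14.9
```

```bash

python3 -m pendant '[[0.2,0,3.2,0,0,0,8],[0.5,0.1,6.5,0,0,0,8],[0.9,0.2,9.7,0,0,0,8],[1.3,0.3,12.9,0,0,0,8]]' >/dev/null; python3 -c "
from h import *
ck()"
python3 -m pendant '[[0.7,0.1,3.2,0,0,0,8],[1.5,0.3,6.3,0,0,0,8]]' >/dev/null; python3 -c "
from h import *
ck()"
python3 -m pendant '[[0.9,0.2,3.1,0,0,0,8]]' >/dev/null; python3 -c "
from h import *
ck()"
python3 -m pendant '[[1.1,0.2,3,0,0,0,8]]' >/dev/null; python3 -c "
from h import *
ck()"
python3 -m pendant '[[1.2,0.2,3,0,0,0,8]]' >/dev/null; python3 -c "
from h import *
ck()"
```

```text
t 9.08 phi -1.364 rad 62.7 y -104.7 F fwd 0.38 out -6.16 y -5.06 w 14.9
t 9.25 phi -1.263 rad 62.9 y -104.6 F fwd 2.34 out -6.14 y -5.08 w 15.1
t 9.33 phi -1.214 rad 63.0 y -104.6 F fwd 2.74 out -7.72 y -5.75 w 14.9
t 9.42 phi -1.166 rad 63.2 y -104.6 F fwd 4.97 out -8.32 y -5.45 w 15.3
t 9.50 phi -1.118 rad 63.3 y -104.5 F fwd 4.82 out -9.25 y -5.50 w 15.4
```

```bash

python3 -m pendant '[[-0.7,-0.1,-3.2,0,0,0,8],[-1.4,-0.3,-6.3,0,0,0,8],[-2.2,-0.4,-9.3,0,0,0,8],[-2.2,-0.4,-9.3,0,0,0,8],[-2.2,-0.4,-9.3,0,0,0,8]]' >/dev/null; python3 -c "
from h import *
ck()"
```

```text
t 9.92 phi -1.269 rad 62.8 y -104.6 F fwd -3.03 out -0.17 y -4.84 w 14.7
```

```bash

python3 -m pendant '[[0,0,0,0,0,0,36],[0,0,0,0,0,0,36],[0,0,0,0,0,0,36],[0,0,30,0,0,0,36],[0,0,70,0,0,0,36],[0,0,110,0,0,0,36],[0,0,150,0,0,0,36]]'; python3 -c "
from h import *
ck()
snap('side','3',(300,170,400,245),8)"
```

```text
time_s: 10.5
tool_pos: [0.5253, -0.1029, 0.2615]
ee_rot: [-1.975, 1.569, 2.922]
ft_force: [1.3, -0.5, -0.7]
width: 0.0358
t 10.50 phi -0.343 rad 180.7 y -103.8 F fwd -0.85 out -1.09 y -0.69 w 35.8
```

View pics/side3.png

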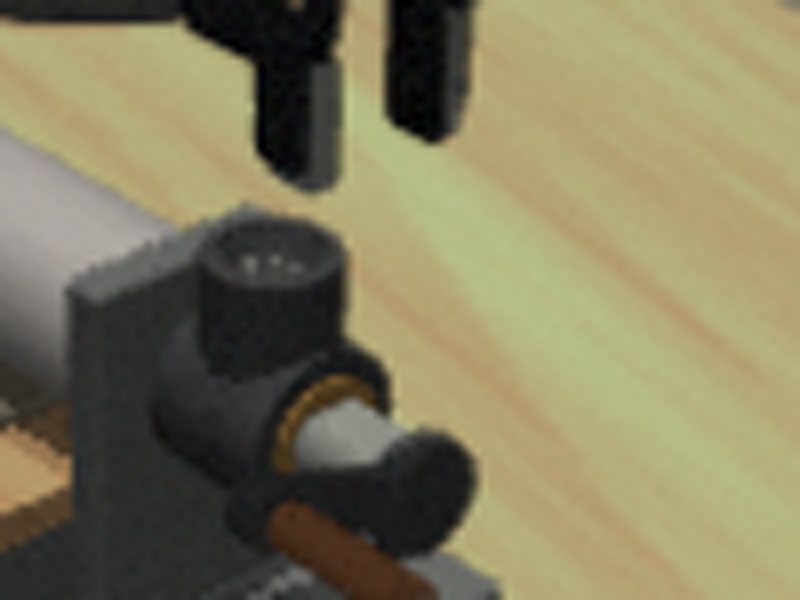

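The side view shows the crank staying near horizontal towards the robot after release, with a light face of the shaft at (345,430) pointing up. On to the key, checking the flat and the socket with the top camera on the way.

```bash

python3 -m pendant '[[14,-215,10,0,0,0.668,50],[14,-215,10,0,0,0.668,50],[14,-215,10,0,0,0.668,50],[14,-215,10,0,0,0.668,50],[14,-215,10,0,0,0.668,50],[14,-215,10,0,0,0.668,50],[14,-215,10,0,0,0.668,50],[14,-215,10,0,0,0.668,50]]'; python3 -c "
from h import *
st()
d=snap('top','4',(275,155,345,215),11)
crop(d,'pics/top4k.png',(400,170,500,270),6)
snap('side','4',(320,200,370,240),15)"
```

```text
time_s: 11.22
tool_pos: [0.5398, -0.3183, 0.2694]
ee_rot: [2.905, 1.569, 2.184]
ft_force: [-0.3, -0.7, 0.3]
width: 0.0501
t 11.22 tcp [ 539.8 -318.3  269.4] w 50.1
xt [-0.001  0.002 -1.   ] yt [0.66  0.752 0.   ] yaw_y 0.85
F [-0.26 -0.67  0.31] Froller [np.float64(-0.38), np.float64(-0.61), np.float64(0.31)] T [ 0.042 -0.009  0.036] q7 [ 0.25  0.49  0.34  1.52 -0.17  1.16  1.47]
```

View pics/top4.png

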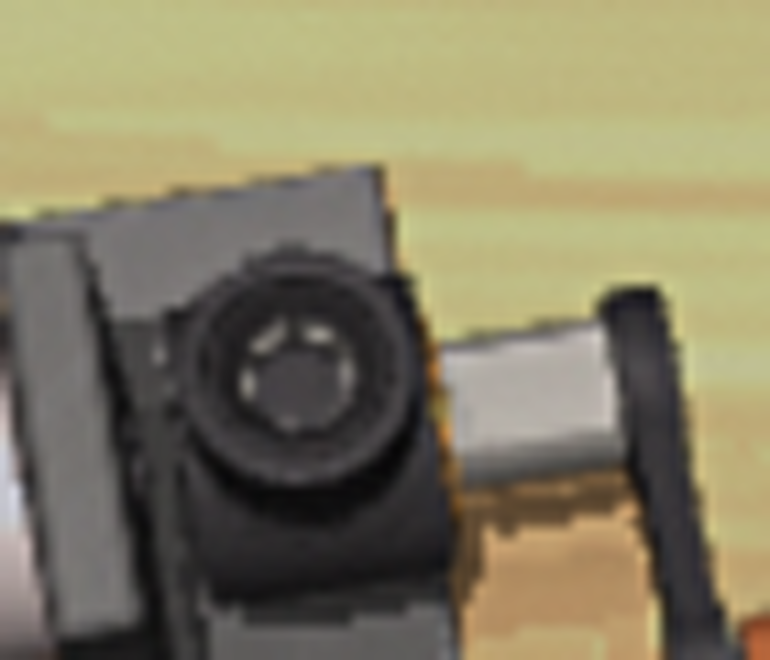

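View pics/side4.png

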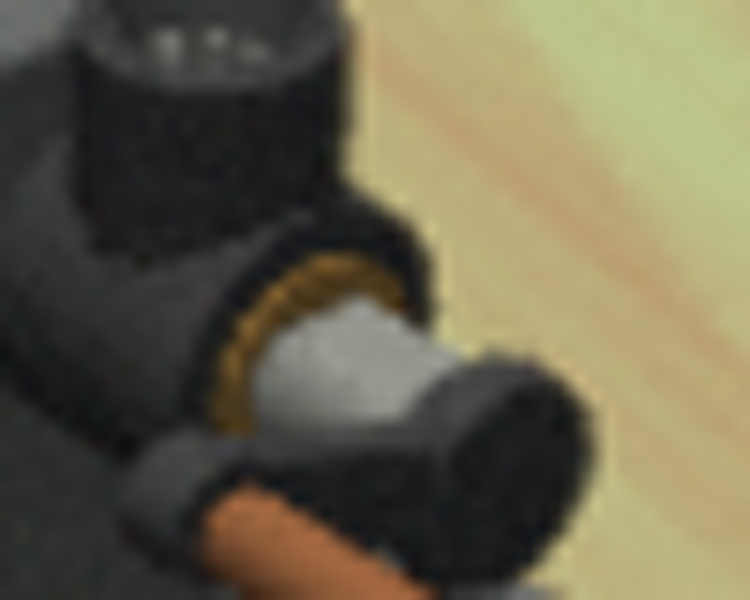

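View pics/top4k.png

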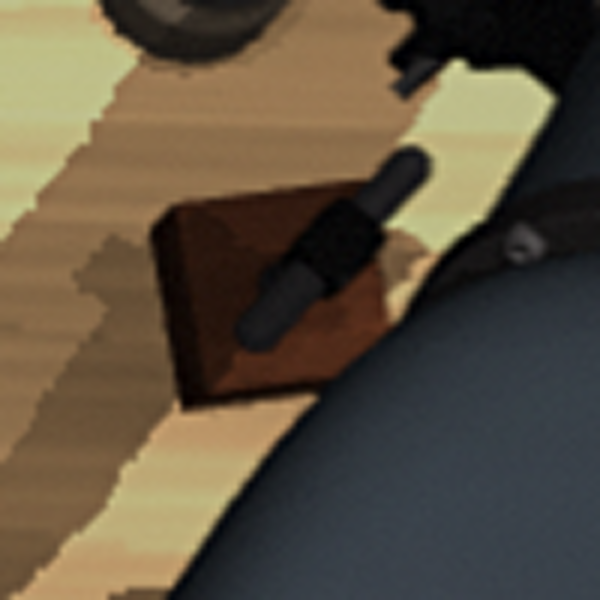

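```bash
python3 - <<'E'
from h import *
d=load("pics/top4.npz"); d0=load("pics/top0.npz")
# rectify region onto plane z=.158 at 0.1mm/px, world orientation: right=+x? keep up=+x,right=-y
C=atz(d,[(275+300/11,155+376/11)],.158)[0];print("centre@158",C)
def rect(dd,C,z,h=.02,px=.0001):
    n=int(2*h/px);j,i=np.meshgrid(np.arange(n),np.arange(n))
    P=np.stack([C[0]+h-i*px,C[1]+h-j*px,np.full(i.shape,z)],-1).reshape(-1,3)
    m=proj(dd,P).reshape(n,n,2).astype(np.float32)
    return cv2.remap(dd["img"],m[...,0],m[...,1],cv2.INTER_CUBIC)
a=rect(d,C,.158);b=rect(d0,C,.158)
cv2.imwrite("pics/sock.png",np.hstack([a,b])[:,:,::-1])
g=(a.mean(2)+b.mean(2))/2
# flat edge prediction
for m in(-.3,-.15,0,.15,.3):
    ps=[]
    for s in(1,-1):
        e=O+RY*-.05+np.array([0,0,.11])+.015*(np.sin(m+s*.6435)*RX+np.cos(m+s*.6435)*np.array([0,0,1]))
        ps.append(((proj(d,e)[0]-[275,155])*11).round(0))
    print(m,ps)
col=d["img"][180:205,int(275+530/11)].mean(1).round(0);print([(int((180+i-155)*11),int(c)) for i,c in enumerate(col)])
E
```

```text
centre@158 [0.56557468 0.01093998 0.158     ]
-0.3 [array([561., 356.]), array([574., 448.])]
-0.15 [array([559., 347.]), array([573., 439.])]
0 [array([557., 340.]), array([572., 428.])]
0.15 [array([556., 333.]), array([570., 417.])]
0.3 [array([555., 329.]), array([569., 406.])]
[(275, 172), (286, 170), (297, 169), (308, 165), (319, 128), (330, 113), (341, 179), (352, 176), (363, 171), (374, 171), (385, 173), (396, 174), (407, 175), (418, 176), (429, 174), (440, 129), (451, 105), (462, 82), (473, 69), (484, 96), (495, 73), (506, 70), (517, 91), (528, 154), (539, 152)]
```

View pics/sock.png

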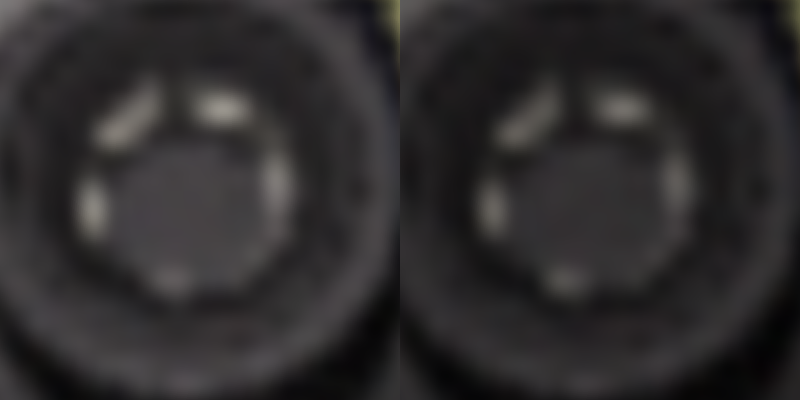

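The top view shows the bright flat pointing up. Its near edge, at row 436 of the crop, fits a flat middle within about 0.1 rad of the top. The chamfer highlights put the socket's flat normals at about -20° world yaw, so the key must turn about +21°. Now I grasp the key.

```bash

python3 -m pendant '[[-0.5,-1,-40,0,0,0,50],[-0.5,-1,-80,0,0,0,50],[-0.5,-1,-120,0,0,0,50],[-0.5,-1,-150,0,0,0,50],[-0.5,-1,-178,0,0,0,50],[-0.5,-1,-178,0,0,0,50],[-0.5,-1,-178,0,0,0,50]]' 60; python3 -c "
from h import *
st()
snap('side','5',(340,230,480,350),5)"
```

```text
time_s: 11.9
tool_pos: [0.5398, -0.3173, 0.0916]
ee_rot: [-3.054, 1.568, 2.513]
ft_force: [0.7, 0.2, 0.4]
width: 0.05
t 11.9 tcp [ 539.8 -317.3   91.6] w 50.0
xt [-0.002  0.002 -1.   ] yt [ 0.657  0.754 -0.   ] yaw_y 0.855
F [0.73 0.22 0.36] Froller [np.float64(0.75), np.float64(0.08), np.float64(0.36)] T [-0.077  0.013  0.009] q7 [ 0.29  0.67  0.27  1.74 -0.24  0.77  1.54]
```

View pics/side5.png

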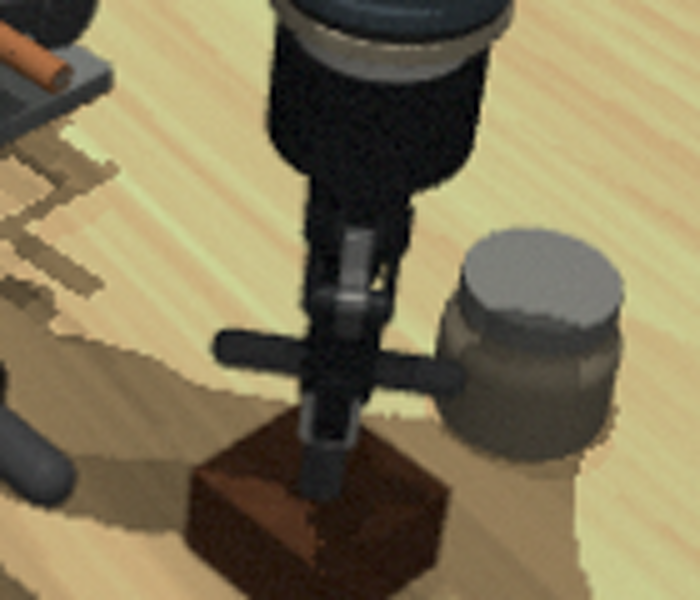

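Fingers straddle the block at about (340,365). Closing.

```bash

python3 -m pendant '[[-0.5,-1,0,0,0,0,15],[-0.5,-1,0,0,0,0,15],[-0.5,-1,0,0,0,0,15],[-0.5,-1,0,0,0,0,15],[-0.5,-1,0,0,0,0,15],[-0.5,-1,0,0,0,0,15]]' 60; python3 -c "
from h import *
st()"
python3 -m pendant '[[0,0,25,0,0,0,15],[0,0,60,0,0,0,15],[0,0,100,0,0,0,15],[0,0,140,0,0,0,15],[0,0,180,0,0,0,15],[0,0,210,0,0,0,15],[0,0,210,0,0,0,15],[0,0,210,0,0,0,15]]'; python3 -c "
from h import *
st()
snap('side','6',(300,120,480,300),4)"
```

```text
time_s: 12.45
tool_pos: [0.5408, -0.3207, 0.0945]
ee_rot: [0.411, 1.567, -0.307]
ft_force: [0.2, 1.9, 8.2]
width: 0.023
t 12.45 tcp [ 540.8 -320.7   94.5] w 23.0
xt [ 0.004 -0.001 -1.   ] yt [0.658 0.753 0.002] yaw_y 0.853
F [0.22 1.87 8.23] Froller [np.float64(0.56), np.float64(1.8), np.float64(8.23)] T [ 0.359  0.022 -0.01 ] q7 [ 0.29  0.66  0.27  1.73 -0.24  0.77  1.54]
time_s: 13.12
tool_pos: [0.5397, -0.3209, 0.3048]
ee_rot: [0.288, 1.566, -0.43]
ft_force: [-0.6, -0.4, -3.3]
width: 0.0232
t 13.12 tcp [ 539.7 -320.9  304.8] w 23.2
xt [ 0.004 -0.002 -1.   ] yt [0.658 0.753 0.001] yaw_y 0.853
F [-0.59 -0.43 -3.32] Froller [np.float64(-0.66), np.float64(-0.31), np.float64(-3.32)] T [-0.03  -0.035 -0.048] q7 [ 0.25  0.47  0.35  1.47 -0.16  1.23  1.47]
```

View pics/side6.png

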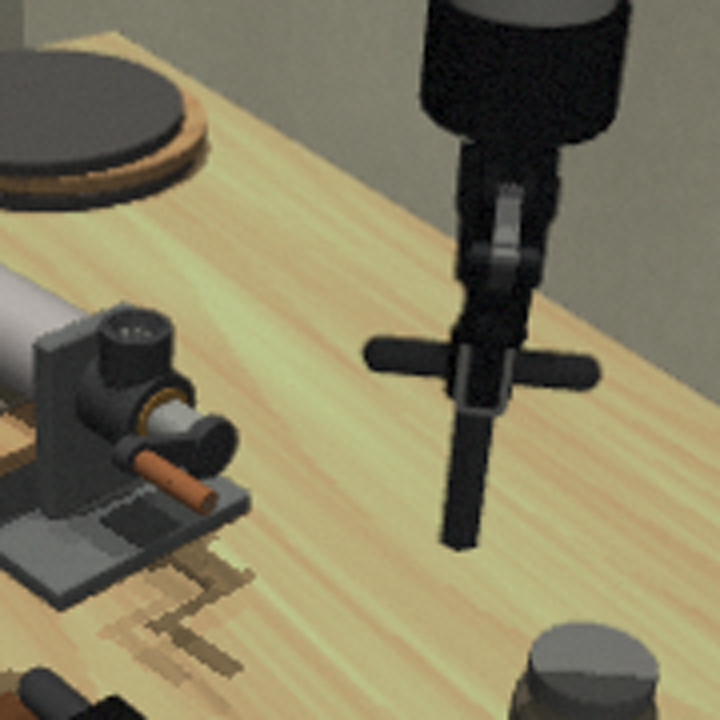

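```bash
python3 - <<'E'
from h import *
s=load("pics/side6.npz")
o,M=st()
for z in(.223,.225,.227): print(z,atz(s,[(300+459/4,120+544/4)],z))
print("block",atz(s,[(300+482/4,120+365/4)],.319), "expected TCP px",(proj(s,o["tool_pos"])-[300,120])*4,(proj(s,o["tool_pos"]-[0,0,.0795])-[300,120])*4)
E
```

```text
t 13.17 tcp [ 539.1 -320.2  302.7] w 22.8
xt [ 0.001 -0.    -1.   ] yt [0.658 0.753 0.001] yaw_y 0.853
F [-0.71 -1.07 -3.67] Froller [np.float64(-0.89), np.float64(-0.92), np.float64(-3.67)] T [ 0.038 -0.021  0.   ] q7 [ 0.25  0.47  0.35  1.47 -0.16  1.23  1.47]
0.223 [[ 0.54257084 -0.3204598   0.223     ]]
0.225 [[ 0.54065698 -0.3224704   0.225     ]]
0.227 [[ 0.53874313 -0.324481    0.227     ]]
block [[ 0.53954887 -0.32255932  0.319     ]] expected TCP px [[473.21552626 395.68885772]] [[452.72427157 545.6248009 ]]
```

```bash

python3 -m pendant '[[29,331,0,0,0,0.37,15],[29,331,0,0,0,0.37,15],[29,331,0,0,0,0.37,15],[29,331,0,0,0,0.37,15],[29,331,0,0,0,0.37,15],[29,331,0,0,0,0.37,15],[29,331,0,0,0,0.37,15],[29,331,0,0,0,0.37,15],[29,331,0,0,0,0.37,15],[29,331,-25,0,0,0.37,15],[29,331,-35,0,0,0.37,15],[29,331,-35,0,0,0.37,15]]'; python3 -c "
from h import *
st()
snap('side','7',(280,120,400,240),6)
snap('top','7',(270,140,340,210),8)"
```

```text
time_s: 14.17
tool_pos: [0.566, 0.0103, 0.2636]
ee_rot: [-2.674, 1.564, -3.022]
ft_force: [0.4, -0.0, -2.5]
width: 0.0229
t 14.17 tcp [566.   10.3 263.6] w 22.9
xt [-0.007 -0.001 -1.   ] yt [ 0.341  0.94  -0.003] yaw_y 1.223
F [ 0.38 -0.04 -2.45] Froller [np.float64(0.37), np.float64(-0.11), np.float64(-2.45)] T [-0.036  0.016 -0.025] q7 [-0.23  0.39  0.18  1.68 -0.08  1.08  1.2 ]
```

View pics/side7.png

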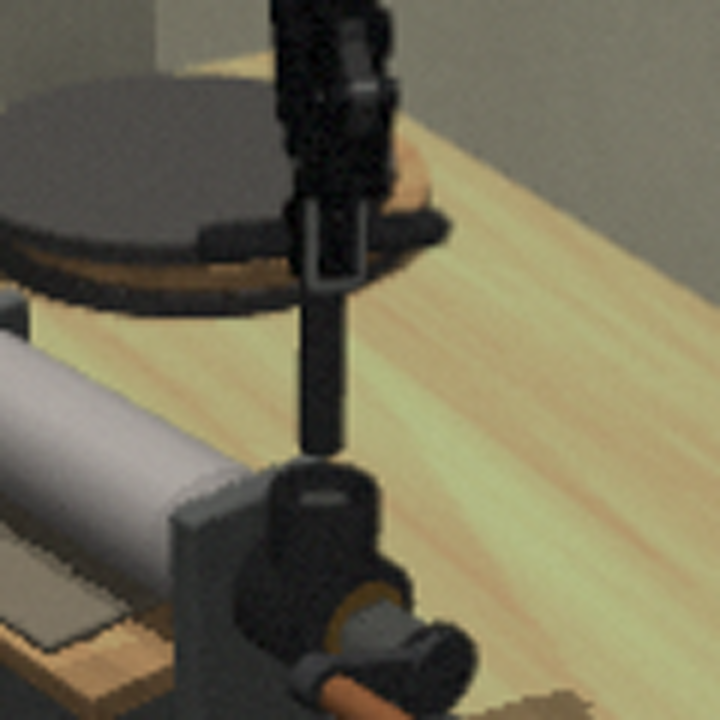

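View pics/top7.png

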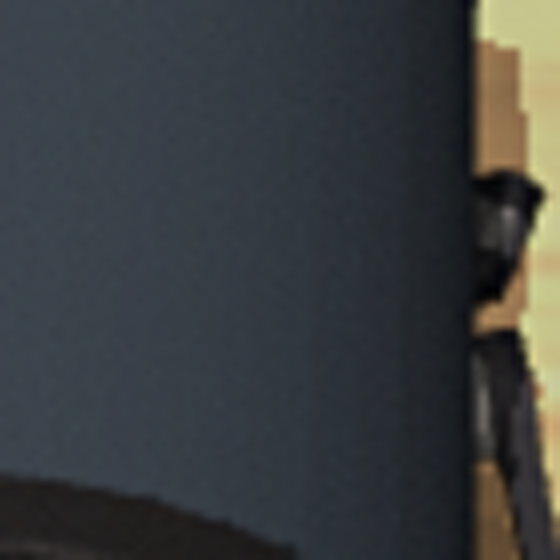

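```bash
python3 - <<'E'
from h import *
s=load("pics/side7.npz")
o,M=st()
M_=np.array([.5675,.0095,.166])
print("mouth px",(proj(s,M_)-[280,120])*6)
z=o["tool_pos"][2]-.0795
tip=atz(s,[(280+321/6,120+451/6)],z)[0]; m=atz(s,[(280+324/6,120+492/6)],.166)[0]
s3=load("pics/side3.npz"); m3=atz(s3,[(300+272/8,170+253/8)],.166)[0]
print("tip",z,tip,"mouth",m,m3,"d",(m3-tip)*1e3)
E
```

```text
t 14.27 tcp [567.8   9.8 266.5] w 23.0
xt [-0.002 -0.    -1.   ] yt [ 0.342  0.94  -0.001] yaw_y 1.222
F [ 0.03  0.11 -2.3 ] Froller [np.float64(0.05), np.float64(0.11), np.float64(-2.3)] T [ 0.027 -0.015 -0.036] q7 [-0.23  0.39  0.18  1.68 -0.08  1.08  1.2 ]
mouth px [[321.80733069 489.26046315]]
tip 0.18702624698190573 [0.56393675 0.00445766 0.18702625] mouth [0.56713099 0.00712786 0.166     ] [0.56806648 0.00871167 0.166     ] d [  4.12972249   4.2540058  -21.02624698]
```

```bash

python3 -m pendant '[[0,0,-8,0,0,0,15],[0,0,-8,0,0,0,15],[0,0,-8,0,0,0,15]]' >/dev/null; python3 - <<'E'
from h import *
o,M=st()
s=snap('side','8',(300,160,370,220),11)
z=o["tool_pos"][2]-.0795
t=o["tool_pos"]
for n,X in(("tip if straight",[t[0],t[1],z]),("mouthA",[.5675,.0095,.166]),("mouthtip",[.5675,.0095,z])): print(n,(proj(s,X)-[300,160])*11)
E
```

```text
t 14.52 tcp [568.3  10.3 259.2] w 23.3
xt [-0.  0. -1.] yt [ 0.341  0.94  -0.   ] yaw_y 1.222
F [ 0.02 -0.38 -2.88] Froller [np.float64(-0.05), np.float64(-0.38), np.float64(-2.88)] T [ 0.025 -0.054 -0.002] q7 [-0.23  0.4   0.18  1.69 -0.08  1.06  1.21]
tip if straight [[371.77419779 400.37068437]]
mouthA [[369.98010626 456.97751578]]
mouthtip [[370.53056915 402.71077023]]
```

View pics/side8.png

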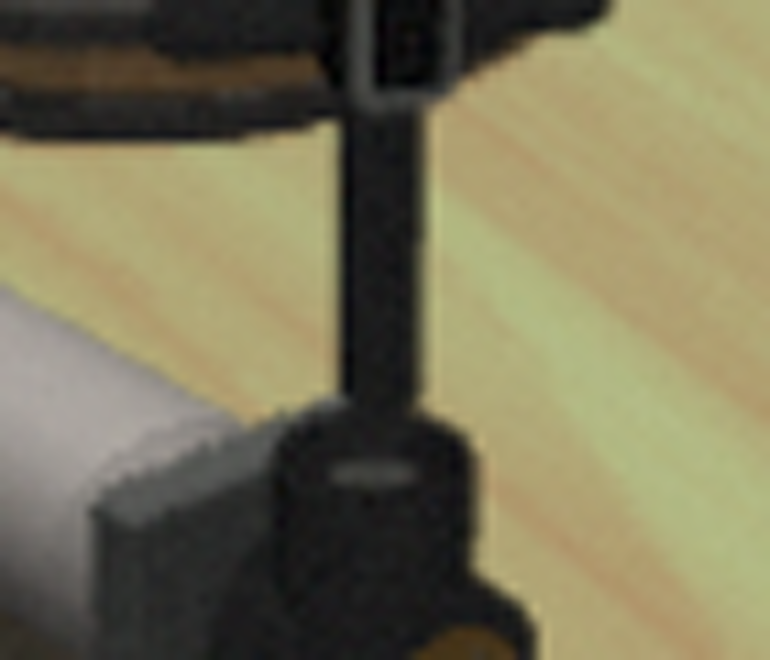

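```bash

python3 -m pendant '[[-0.6,0.3,-6,0,0,0,15],[-0.6,0.3,-12,0,0,0,15],[-0.6,0.3,-15,0,0,0,15],[-0.6,0.3,-15,0,0,0,15]]' >/dev/null; python3 -c "
from h import *
st()"
python3 -m pendant '[[0,0,-2,0,0,0,15],[0,0,-4,0,0,0,15],[0,0,-4,0,0,0,15],[0,0,-4,0,0,0,15]]' >/dev/null; python3 -c "
from h import *
st()"
```

```text
t 14.9 tcp [567.2  11.  243.2] w 22.8
xt [-0.002 -0.    -1.   ] yt [ 0.341  0.94  -0.001] yaw_y 1.223
F [-0.01 -0.57 -2.42] Froller [np.float64(-0.12), np.float64(-0.56), np.float64(-2.42)] T [-0.    -0.04  -0.001] q7 [-0.22  0.41  0.18  1.71 -0.08  1.03  1.21]
t 15.23 tcp [567.7  10.9 240.2] w 22.9
xt [-0. -0. -1.] yt [ 0.341  0.94  -0.   ] yaw_y 1.223
F [-0.74 -1.06 -2.01] Froller [np.float64(-0.92), np.float64(-0.9), np.float64(-2.01)] T [-0.021 -0.017 -0.028] q7 [-0.22  0.41  0.18  1.72 -0.08  1.02  1.21]
```

```bash

python3 -m pendant '[[0,0,-1.5,0,0,0,15],[0,0,-3,0,0,0,15],[0,0,-3,0,0,0,15]]' >/dev/null; python3 -c "
from h import *
st()"
python3 -m pendant '[[0,0,-1.5,0,0,0,15],[0,0,-3,0,0,0,15],[0,0,-3,0,0,0,15]]' >/dev/null; python3 -c "
from h import *
st()"
```

```text
t 15.48 tcp [567.6  10.9 237. ] w 23.0
xt [-0. -0. -1.] yt [ 0.341  0.94  -0.   ] yaw_y 1.223
F [-0.86 -0.94 -2.87] Froller [np.float64(-1.02), np.float64(-0.76), np.float64(-2.87)] T [-0.047  0.034 -0.003] q7 [-0.22  0.42  0.18  1.72 -0.09  1.01  1.21]
t 15.73 tcp [567.6  10.9 233.9] w 23.1
xt [-0. -0. -1.] yt [ 0.341  0.94  -0.   ] yaw_y 1.223
F [ 0.55  0.12 -3.13] Froller [np.float64(0.56), np.float64(0.01), np.float64(-3.13)] T [0.037 0.007 0.012] q7 [-0.22  0.42  0.18  1.73 -0.09  1.    1.21]
```

```bash

python3 -m pendant '[[0,0,-1.5,0,0,0,15],[0,0,-3,0,0,0,15],[0,0,-3,0,0,0,15]]' >/dev/null; python3 -c "
from h import *
st()"
python3 -m pendant '[[0,0,-1.5,0,0,0,15],[0,0,-2.5,0,0,0,15],[0,0,-2.5,0,0,0,15]]' >/dev/null; python3 -c "
from h import *
st()"
```

```text
t 15.98 tcp [567.6  10.9 230.9] w 23.1
xt [-0. -0. -1.] yt [ 0.341  0.94  -0.   ] yaw_y 1.223
F [ 0.32  1.14 -3.68] Froller [np.float64(0.52), np.float64(1.06), np.float64(-3.68)] T [ 0.042 -0.014 -0.011] q7 [-0.22  0.42  0.18  1.73 -0.09  1.    1.21]
t 16.23 tcp [567.6  10.9 228.5] w 22.8
xt [-0. -0. -1.] yt [ 0.341  0.94  -0.   ] yaw_y 1.223
F [-0.01  0.14 -2.92] Froller [np.float64(0.02), np.float64(0.14), np.float64(-2.92)] T [0.07  0.009 0.018] q7 [-0.22  0.42  0.18  1.74 -0.09  0.99  1.21]
```

```bash

python3 -m pendant '[[0,0,-1,0,0,0,15],[0,0,-1.5,0,0,0,15],[0,0,-1.5,0,0,0,15]]' >/dev/null; python3 -c "
from h import *
st()"
python3 -m pendant '[[0,0,-1,0,0,0,15],[0,0,-1,0,0,0,15],[0,0,-1,0,0,0,15]]' >/dev/null; python3 -c "
from h import *
st()
snap('side','9',(290,130,390,220),8)"
```

```text
t 16.48 tcp [567.7  10.9 227.1] w 23.0
xt [-0. -0. -1.] yt [ 0.341  0.94  -0.   ] yaw_y 1.223
F [-0.93  0.01 -2.92] Froller [np.float64(-0.91), np.float64(0.18), np.float64(-2.92)] T [ 0.049 -0.036  0.053] q7 [-0.22  0.42  0.18  1.74 -0.09  0.99  1.21]
t 16.73 tcp [567.7  11.  226.2] w 23.4
xt [-0.  0. -1.] yt [ 0.341  0.94  -0.   ] yaw_y 1.223
F [-0.04 -0.43 -2.32] Froller [np.float64(-0.12), np.float64(-0.42), np.float64(-2.32)] T [0.08  0.037 0.023] q7 [-0.22  0.43  0.18  1.74 -0.09  0.98  1.21]
```

View pics/side9.png

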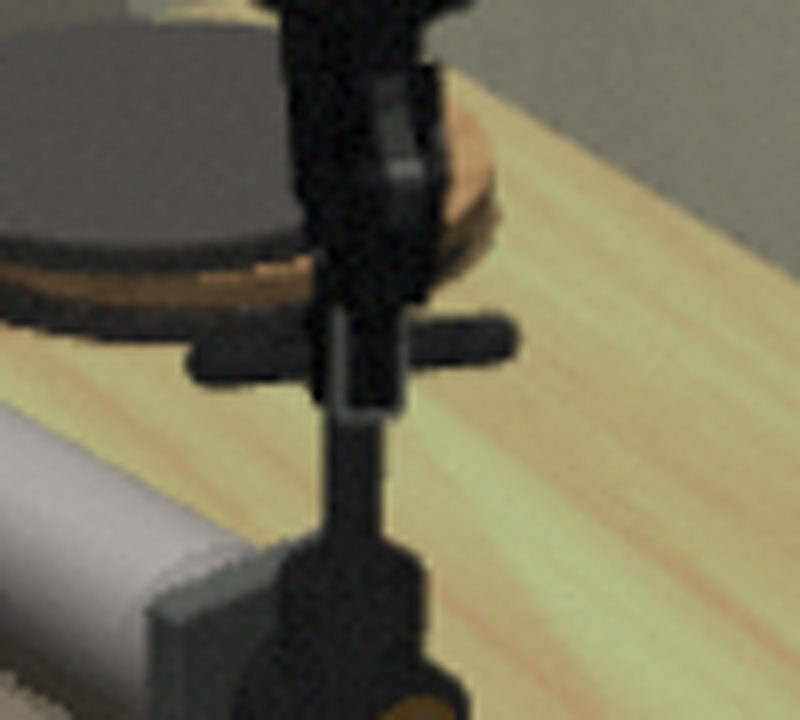

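The key slid into the socket with almost no force, and its tip is now at about z = 0.147. I'll turn clockwise and follow the screw down.

```bash

python3 -m pendant '[[0,0,-0.2,0,0,-0.08,15],[0,0,-0.4,0,0,-0.16,15],[0,0,-0.6,0,0,-0.24,15],[0,0,-0.7,0,0,-0.3,15],[0,0,-0.7,0,0,-0.3,15]]' >/dev/null; python3 -c "
from h import *
st()"
python3 -m pendant '[[0,0,-0.1,0,0,-0.08,15],[0,0,-0.3,0,0,-0.16,15],[0,0,-0.4,0,0,-0.2,15],[0,0,-0.4,0,0,-0.2,15]]' >/dev/null; python3 -c "
from h import *
st()"
```

```text
t 17.2 tcp [567.7  11.3 225.7] w 23.1
xt [-0.  0. -1.] yt [0.605 0.796 0.   ] yaw_y 0.921
F [-1.22  0.96  0.61] Froller [np.float64(-1.02), np.float64(1.17), np.float64(0.61)] T [0.252 0.392 0.252] q7 [-0.28  0.43  0.26  1.74 -0.13  0.98  0.95]
t 17.53 tcp [567.5  11.2 225.3] w 23.3
xt [-0.001  0.    -1.   ] yt [ 0.749  0.662 -0.   ] yaw_y 0.724
F [-2.34  1.24  2.42] Froller [np.float64(-2.07), np.float64(1.65), np.float64(2.42)] T [0.287 0.728 0.257] q7 [-0.31  0.44  0.31  1.74 -0.16  0.99  0.78]
```

```bash

python3 -m pendant '[[0,0,0,0,0,-0.08,15],[0,0,0,0,0,-0.16,15],[0,0,0,0,0,-0.16,15]]' >/dev/null; python3 -c "
from h import *
st()"
python3 -m pendant '[[0,0,0,0,0,-0.08,15],[0,0,-0.2,0,0,-0.16,15],[0,0,-0.2,0,0,-0.16,15]]' >/dev/null; python3 -c "
from h import *
st()"
```

```text
t 17.78 tcp [567.3  11.2 225. ] w 22.7
xt [-0.001  0.    -1.   ] yt [ 0.846  0.533 -0.001] yaw_y 0.563
F [-2.27  0.13  0.27] Froller [np.float64(-2.21), np.float64(0.54), np.float64(0.27)] T [0.403 0.866 0.215] q7 [-0.34  0.44  0.35  1.74 -0.18  0.99  0.64]
t 18.03 tcp [567.1  11.3 224.7] w 23.4
xt [-0.001  0.    -1.   ] yt [ 0.919  0.393 -0.001] yaw_y 0.404
F [-4.3   2.05  0.29] Froller [np.float64(-3.85), np.float64(2.81), np.float64(0.29)] T [0.533 1.177 0.222] q7 [-0.37  0.45  0.4   1.75 -0.2   0.99  0.51]
```

```bash

python3 -m pendant '[[-0.4,0.2,-0.2,0,0,-0.08,15],[-0.8,0.4,-0.4,0,0,-0.16,15],[-0.8,0.4,-0.5,0,0,-0.24,15],[-0.8,0.4,-0.5,0,0,-0.24,15]]' >/dev/null; python3 -c "
from h import *
st()"
python3 -m pendant '[[-0.2,0.2,-0.2,0,0,-0.08,15],[-0.4,0.4,-0.3,0,0,-0.16,15],[-0.4,0.4,-0.4,0,0,-0.22,15],[-0.4,0.4,-0.4,0,0,-0.22,15]]' >/dev/null; python3 -c "
from h import *
st()"
```

```text
t 18.37 tcp [566.7  11.5 224.3] w 22.9
xt [-0.001  0.    -1.   ] yt [ 0.986  0.165 -0.001] yaw_y 0.165
F [-2.66  2.13 -0.03] Froller [np.float64(-2.23), np.float64(2.58), np.float64(-0.03)] T [0.493 0.897 0.193] q7 [-0.41  0.46  0.46  1.75 -0.24  0.99  0.31]
t 18.7 tcp [566.4  11.9 223.9] w 22.9
xt [-0.001 -0.    -1.   ] yt [ 0.999 -0.053 -0.001] yaw_y -0.053
F [-2.39  0.95 -0.07] Froller [np.float64(-2.17), np.float64(1.37), np.float64(-0.07)] T [0.469 0.905 0.271] q7 [-0.45  0.47  0.52  1.75 -0.27  1.    0.12]
```

```bash

python3 -m pendant '[[-0.2,0,-0.1,0,0,-0.08,15],[-0.2,0,-0.3,0,0,-0.14,15],[-0.2,0,-0.3,0,0,-0.14,15]]' >/dev/null; python3 -c "
from h import *
st()"
python3 -m pendant '[[-0.2,0,-0.1,0,0,-0.07,15],[-0.2,0,-0.2,0,0,-0.12,15],[-0.2,0,-0.2,0,0,-0.12,15]]' >/dev/null; python3 -c "
from h import *
st()"
```

```text
t 18.95 tcp [566.2  12.  223.6] w 23.1
xt [-0.001  0.    -1.   ] yt [ 0.981 -0.192 -0.001] yaw_y -0.193
F [-3.22  2.66  0.42] Froller [np.float64(-2.67), np.float64(3.21), np.float64(0.42)] T [0.668 0.864 0.222] q7 [-0.47  0.47  0.56  1.75 -0.29  1.    0.01]
t 19.2 tcp [566.1  12.1 223.4] w 23.2
xt [-0.  0. -1.] yt [ 0.952 -0.307 -0.   ] yaw_y -0.312
F [-3.36  3.22 -0.69] Froller [np.float64(-2.71), np.float64(3.78), np.float64(-0.69)] T [0.797 0.755 0.258] q7 [-0.49  0.48  0.6   1.76 -0.31  1.   -0.09]
```

Turned 1.53 rad so far, including play. I'll go on in small steps to the stop.

```bash

for i in 1 2 ; do python3 -m pendant '[[-0.1,0.1,-0.1,0,0,-0.05,15],[-0.1,0.1,-0.1,0,0,-0.05,15]]' >/dev/null; python3 -c "
from h import *
o=r.get_obs();print(o['time_s'],o['ft_torque'].round(3),o['ft_force'].round(1));M=Rn.from_euler('xyz',o['ee_rot']).as_matrix();print(np.arctan2(M[1,1],M[0,1]))"; done
```

```text
19.3667 [0.874 0.705 0.275] [-2.3  2.8 -2. ]
-0.36279228144079273
19.5333 [0.972 0.645 0.317] [-3.2  3.3 -1.6]
-0.41357252299982333
```

```bash
cat > q.py <<'E'
from h import *
o=r.get_obs();M=Rn.from_euler('xyz',o['ee_rot']).as_matrix()
print(o['time_s'],o['ft_torque'].round(3),o['ft_force'].round(1),'yaw',np.arctan2(M[1,1],M[0,1]).round(3),'tcp',(o['tool_pos']*1e3).round(1))
E
python3 -m pendant '[[0,0.1,-0.1,0,0,-0.05,15],[0,0.1,-0.1,0,0,-0.05,15]]' >/dev/null; python3 q.py
python3 -m pendant '[[0,0.1,-0.1,0,0,-0.04,15],[0,0.1,-0.1,0,0,-0.04,15]]' >/dev/null; python3 q.py
```

```text
19.7 [0.971 0.669 0.413] [-2.1  3.4 -0.9] yaw -0.464 tcp [566.   12.3 223.2]
19.8667 [1.027 0.648 0.665] [-2.9  3.5  0.7] yaw -0.503 tcp [566.   12.4 223.1]
```

```bash

python3 -m pendant '[[0,0,0,0,0,-0.04,15],[0,0,0,0,0,-0.04,15],[0,0,0,0,0,-0.04,15]]' >/dev/null; python3 q.py
```

```text
20.1167 [1.146 0.658 0.939] [-1.8  3.9 -0.8] yaw -0.542 tcp [566.   12.4 223.1]
```

```bash

python3 -m pendant '[[-0.2,0.3,0,0,0,0.05,15],[-0.2,0.3,0,0,0,0.1,15],[-0.2,0.3,0,0,0,0.1,15]]' >/dev/null; python3 q.py
```

```text
20.3667 [1.02  0.455 0.23 ] [-0.9  2.5 -0.9] yaw -0.443 tcp [565.9  12.2 223.2]
```

```bash

python3 -m pendant '[[-0.1,0.3,0,0,0,0.05,15],[-0.1,0.3,0,0,0,0.05,15]]' >/dev/null; python3 q.py
python3 -m pendant '[[0,0,0,0,0,0,40],[0,0,0,0,0,0,50],[0,0,0,0,0,0,50],[0,0,0,0,0,0,50],[0,0,0,0,0,0,50]]' ; python3 q.py; python3 -c "
from h import *
snap('side','10',(290,130,390,220),8)"
```

```text
20.5333 [ 0.612  0.254 -0.013] [ 0.3  2.7 -2. ] yaw -0.396 tcp [565.9  12.1 223.2]
time_s: 20.95
tool_pos: [0.5659, 0.0125, 0.2232]
ee_rot: [1.392, 1.57, -0.577]
ft_force: [-0.0, 0.2, -0.1]
width: 0.0502
20.95 [-0.012  0.063 -0.025] [-0.   0.2 -0.1] yaw -0.398 tcp [565.9  12.5 223.2]
```

View pics/side10.png

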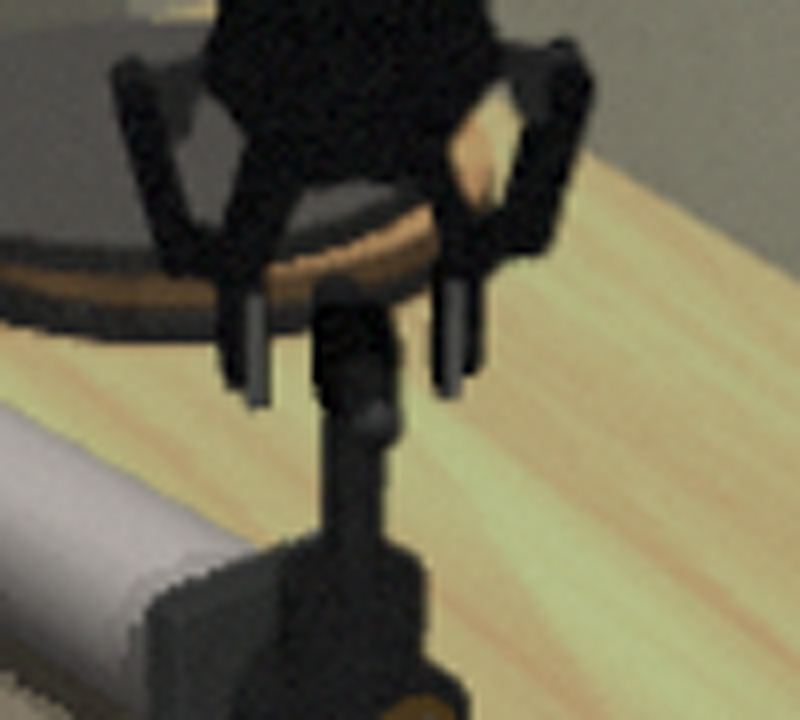

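The key stands free between the open jaws. Rising and moving clear for a last look.

```bash

python3 -m pendant '[[0,0,30,0,0,0,50],[0,0,60,0,0,0,50],[0,0,100,0,0,0,50],[0,-40,110,0,0,0,50],[0,-80,110,0,0,0,50],[0,-120,110,0,0,0,50],[0,-160,110,0,0,0,50],[0,-200,110,0,0,0,50],[0,-240,110,0,0,0,50],[0,-240,110,0,0,0,50]]' ; python3 - <<'E'
from h import *
d=snap('top','11',(265,140,345,220),8); s=snap('side','11',(290,150,400,250),7)
t=np.array([.566,.0115])
for z in(.143,.237,.250): print(z,(proj(d,[*t,z])-[265,140])*8,(proj(s,[*t,z])-[290,150])*7)
crop(d,'pics/top11f.png')
E
```

```text
time_s: 21.83
tool_pos: [0.5628, -0.2371, 0.3336]
ee_rot: [0.308, 1.565, -1.671]
ft_force: [-2.1, -0.3, -0.2]
width: 0.0498
0.143 [[298.42415652 406.88224333]] [[298.29569783 416.37174057]]
0.237 [[282.38181343 303.96789933]] [[300.38865452 174.99831032]]
0.25 [[279.89385584 288.00476092]] [[300.68116011 139.78111792]]
```

View pics/top11.png

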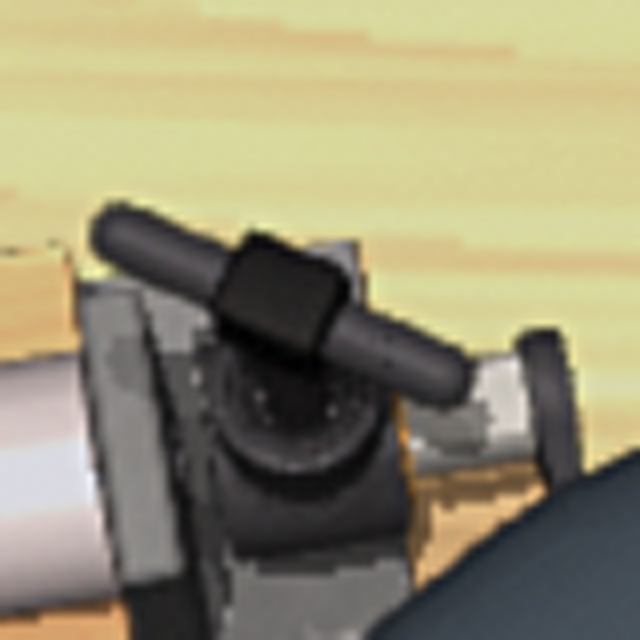

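View pics/side11.png

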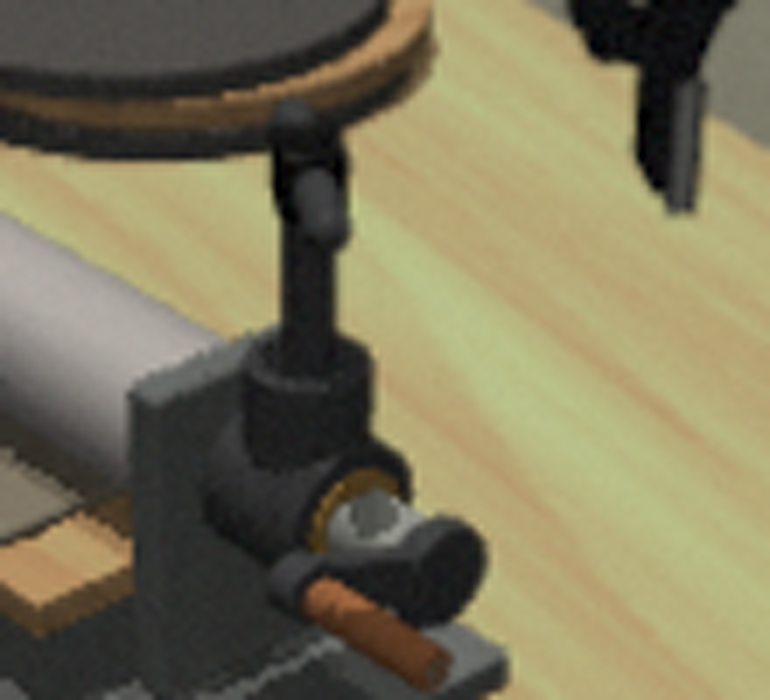

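View pics/top11f.png

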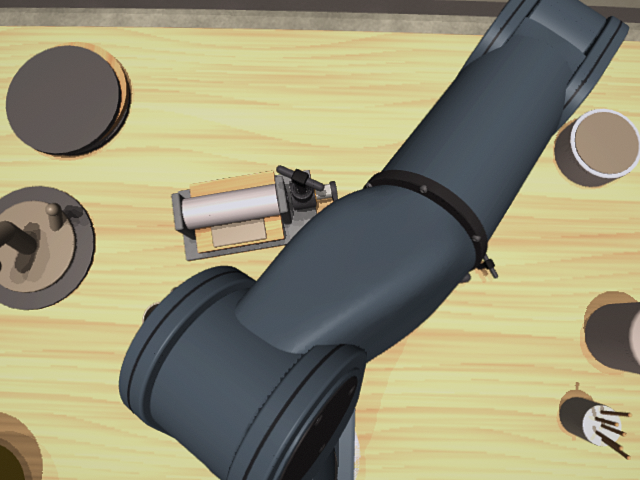

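The key stands upright in the boss. Its block is at top crop (283,292), against (281,290) expected for a seated key. The crank hasn't moved, and nothing is touching the arm. Handing in.

```bash
python3 -m pendant '[[0,0,0,0,0,0,50],[0,0,0,0,0,0,50],[0,0,0,0,0,0,50]]'; python3 -c "
from cell import r
print(r.job_done())"
```

```text
time_s: 22.18
tool_pos: [0.5662, -0.2257, 0.3331]
ee_rot: [-2.849, 1.57, 1.469]
ft_force: [-0.6, 0.7, -0.1]
width: 0.0498
the job is handed in; nothing more can be done
None
```

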